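Take the top border tile from the sample tray to the wrapping stand

ROBOT

A 6-joint arm with a two-finger parallel gripper is mounted at the origin on the work surface. World frame = base frame: x ahead of the robot, y to its left, z up, the work surface at z = 0. Lengths are in m, angles in rad, forces in N, time in s.
With the tool pointing down it reaches from about 0.35 to 0.975 m from the base axis. Payload 7.1 kg.
Tool frame: the origin (TCP) lies midway between the tips of the shut fingers; the grasp point (between the pads) lies 19 mm behind it; z points along the fingers, y is the line along which they close (so a half turn about z gives the same grasp; the last joint's range is limited). The gripper opens to 88 mm and grips with 3 to 60 N. Pads are 20 mm wide; open, the fingers measure 115 mm over their backs; the gripper's body (75 mm by 178 mm) begins 61 mm behind the grasp point.
Start: joints at [1.134, 0.423, 1.63, -0, 1.089, -0.019], TCP at [0.254, 0.571, 0.223] pointing down, gripper open.
Joint ranges: [-3, 3], [-0.9, 2.11], [0.09, 2.58], [-1.31, 4.45], [0.11, 2.69], [-2.54, 2.54]. Speed limits (rad/s): [2.39, 2.39, 3.01, 3.14, 3.14, 3.14].

INTERFACE

Orientations are given as a unit quaternion [w, x, y, z].
In Python, from station import move_pose, movel, movej, command_gripper, wait, inverse_kinematics, read_camera, camera_info, MotionError, job_done, get_time, get_joint_pos, get_qvel, get_effort, get_tcp_pos, get_ee_rot, get_ft_force, get_ft_torque, get_grip_width, get_finger_force gives the robot as it stands. Calls block until the motion is done:
- move_pose(position, orientation): joint-space move of the TCP to a pose.
- movel(position, frame=None, v=0.15, until_force=None): straight line of the TCP; frame=None keeps the orientation; v is the mean speed in m/s. With until_force (N) it stops when the force on the tool has changed by that much, and returns True; else False.
- movej(angles): joint-space move.
- command_gripper(opening): opening from 0.0 (shut) to 1.0 (fully open); the grip force is fixed at half the most; returns when the fingers have stopped.
- wait(seconds).
- inverse_kinematics(position, orientation): joint angles nearest the present ones, or None.
- read_camera(name): name is "scene" or "top" or "wrist"; returns the picture (400x640x3 uint8, red, green, blue); there is no depth.
- camera_info(name): a dict with "intrinsics" (3x3 intrinsics, pixels), "T" (4x4, takes a point from camera to world coordinates); the wrist camera has in their place "tool_from_camera" (4x4, takes a point from camera to tool coordinates, whose origin is the TCP and whose axes are the flange's). Camera axes: x right, y up, looking along -z (the intrinsics and any distortion apply to the point x, -y, -z); pixel columns grow to the right and rows downward; lengths in m; the calibration is good to about 2 mm. A picture is of the moment at which its call begins: read the wrist's pose just before it. camera_info takes no time and is no camera call.
A pose or a line that the arm cannot do raises MotionError and nothing moves.
- job_done(): hands the job in; it is judged then, once.
Readings, each from a call of its own:
- get_time(): time.
- get_joint_pos(): joint angles.
- get_qvel(): joint speeds.
- get_effort(): joint torques, N m.
- get_tcp_pos(): TCP position.
- get_ee_rot(): TCP orientation.
- get_ft_force(): force on the tool from outside, world axes, zero at the start.
- get_ft_torque(): the same for the moment, N m.
- get_grip_width(): opening from 0.0 (shut) to 1.0 (fully open).
- get_finger_force(): force on a finger pad.
Only numpy, scipy, OpenCV 4.12 (cv2) and the standard library are available. Lean on these libraries where they do the work, as an engineer would, in place of code of your own. Each camera call takes 0.05 s, during which the arm holds its last target. There are 200 camera calls.

TASK

A customer is buying the blue border tile that lies on top of the white ones in the sample tray: slide it forward out of the tray until about a third of its length overhangs the tray's front, then pick it up by the overhanging end. Lay it gently, flat and blue face up, centred along the cork top of the wrapping stand so that both its ends stick out evenly, and let go. Do not drop it, leave the white tiles in the tray and do not disturb the other pieces.

Things in the scene. Friction and masses are not known exactly. Their poses are not given: they have to be found in the camera images.
- tile_top_center (a point): centre (half-way up) of the top tile: loose cobalt-blue glazed strip with white lines and flowers, 160 mm long (x axis; its -x end faces the tray's open front), 52 mm wide (y), 6 mm thick, 0.08 to 0.16 kg. Starts on two white tiles of the same size. Tile slips on tile easily (friction about 0.3; fingertips hold it better), so light pressing from above draws it along
- tile_mid_center (a point): centre of the white tile directly below the blue one, same size and axes; stays in the tray
- tile_low_center (a point): centre of the lowest white tile, same size and axes; stays in the tray
- riser: fixed grey riser, 174 (x) x 100 x 60 mm, with a wooden tile tray on top; origin: centre of the underside, front is -x. Tray inside 164 x 55 mm, floor 63 mm up; side cheeks (6 mm thick) and back wall rise to 80 mm, 1 mm below the blue tile's top at 81 mm, so its long edges cannot be gripped in the tray
- tray_front (a point): middle of the outer top edge of the tray's front lip (5 mm thick), 73 mm above the table, 2 mm below the blue tile's underside, 87 mm in front (-x) of the riser's origin; axes as the riser. What reaches past it to -x hangs in free air: the front is plain and upright down to the table
- stand_top (a point): middle of the flat cork top of the fixed wrapping stand, 60 mm above the table; the cork is 60 mm long (x), 80 mm wide (y) and 7 mm thick, on a 44 mm thick round stem with a 110 x 90 x 8 mm wooden foot. The 160 mm tile laid along its x axis overhangs it by 50 mm at both ends
- vase_a: small painted vase, 85 mm tall, 64 mm across, white with black neck; a bystander, origin at centre of its underside
- vase_b: small painted vase, 85 mm tall, 64 mm across, white with black neck; a bystander, origin at centre of its underside
- jar_c: blue lidded ginger jar, 120 mm tall, 76 mm across; a bystander, origin at centre of its underside
- canister_d: white lidded canister with blue lid, 100 mm tall, 87 mm across; a bystander, origin at centre of its underside
- vase_e: small painted vase, 85 mm tall, 64 mm across, white with black neck; a bystander, origin at centre of its underside
- canister_f: white lidded canister with blue lid, 90 mm tall, 75 mm across; a bystander, origin at centre of its underside
- vase_g: small painted vase, 85 mm tall, 64 mm across, white with black neck; a bystander, origin at centre of its underside
Things that resemble listed ones, but are neither listed nor needed, are in the scene too. What is shaped like the part that bears stand_top but red is not meant. What is shaped like the riser but green is not meant.

How it is judged:
On the way:
1. The blue tile has been slid forward, still lying flat on the white tiles, so that it overhangs the tray's front by at least 30 mm (x of tile_top_center in the frame of tray_front between -0.005 and 0.05 m and z of tile_top_center in the frame of tray_front between 0.002 and 0.008 m and y of tile_top_center in the frame of tray_front between -0.006 and 0.006 m and angle between tile_top_center's own z axis and vertical below 0.06 rad), for 0.2 s.
At the end, for the whole second after the job is handed in: The blue tile lies at rest, flat (within 0.06 rad) and blue face up, on the cork top of the stand, its centre within 18 mm of the cork's middle and its length within 0.2 rad of the stand's x axis (either way round); both white tiles lie in the tray within 15 mm of where they were (horizontal distance between tile_top_center and stand_top below 0.018 m and angle between the x axis of tile_top_center and the x axis of stand_top, either way round below 0.2 rad and z of tile_top_center in the frame of stand_top between 0.001 and 0.006 m and angle between tile_top_center's own z axis and vertical below 0.06 rad and linear speed of tile_top below 0.02 m/s and distance of each of tile_mid_center, tile_low_center from where it was at the start of the episode below 0.015 m); the robot touches nothing.
It fails at once if the blue tile is dropped: it moves faster than 0.5 m/s while the fingers do not touch it (a fall of over 13 mm) (contact force between the fingers and tile_top below 0.05 N and linear speed of tile_top above 0.5 m/s).
It fails at once if the blue tile is pressed onto the stand with over 40 N (contact force between tile_top and stand above 40 N).
It fails at once if another piece of porcelain is shifted by over 25 mm or tipped by over 0.3 rad (distance of any of vase_a, vase_b, jar_c, canister_d, vase_e, canister_f, vase_g from where it was at the start of the episode above 0.025 m or angle between any of vase_a, vase_b, jar_c, canister_d, vase_e, canister_f, vase_g's own z axis and vertical above 0.3 rad).
It also fails if it takes over 53 s, if anything falls off the work surface, if the arm or the gripper's body presses on something with over 40 N, if the wrist force passes 120 N, or if a joint passes its speed limit or range.

## Working session

There is one attempt and no reset: what is moved stays moved. The work goes in short steps, each a Python script; the robot and the scene stay as the last script left them, time stands still between calls to the robot, and variables do not carry over. Pictures are saved under pics/ and viewed, at most 10 in all, crops included, and the job is handed in when it is done.

```bash
mkdir -p pics; ls
python3 - <<'E'
from station import *
import cv2,numpy as np
for n in("scene","top"):
    im=read_camera(n); cv2.imwrite(f"pics/{n}0.png",im[:,:,::-1])
    c=camera_info(n); print(n,{k:np.round(v,4).tolist() if not isinstance(v,str) else v for k,v in c.items()})
print(camera_info("wrist"),get_time(),get_ee_rot(),get_tcp_pos())
E
```

```text
pics
scene {'intrinsics': [[411.1572, 0.0, 318.7511], [0.0, 411.1572, 196.7327], [0.0, 0.0, 1.0]], 'T': [[0.1597, -0.6849, 0.7109, 1.3165], [0.987, 0.097, -0.1282, -0.1358], [0.0188, 0.7221, 0.6915, 0.8633], [0.0, 0.0, 0.0, 1.0]]}
top {'intrinsics': [[383.1065, 0.0, 319.3325], [0.0, 383.1065, 195.4049], [0.0, 0.0, 1.0]], 'T': [[-0.0153, 0.9952, -0.097, 0.3872], [-0.9999, -0.015, 0.0035, 0.028], [0.002, 0.097, 0.9953, 1.3862], [0.0, 0.0, 0.0, 1.0]]}
{'intrinsics': array([[292.29017063,   0.        , 319.75112434],
       [  0.        , 292.29017063, 196.7144887 ],
       [  0.        ,   0.        ,   1.        ]]), 'tool_from_camera': array([[-4.44864208e-04,  9.67971580e-01,  2.51059400e-01,
         6.83033751e-02],
       [ 9.99998660e-01,  3.50306448e-05,  1.63688331e-03,
        -6.54166004e-04],
       [ 1.57566176e-03,  2.51059792e-01, -9.67970298e-01,
        -1.62803136e-01],
       [ 0.00000000e+00,  0.00000000e+00,  0.00000000e+00,
         1.00000000e+00]])} 0.1 [-1.54487587e-04  2.07388757e-01  9.78258368e-01 -6.66803604e-04] [0.2533607  0.57078964 0.22199652]
```

View pics/scene0.png

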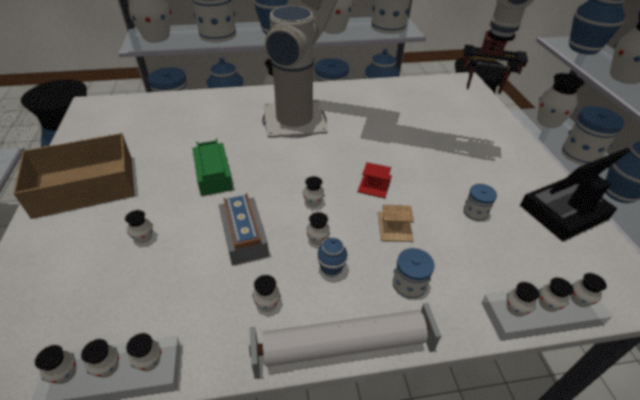

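View pics/top0.png

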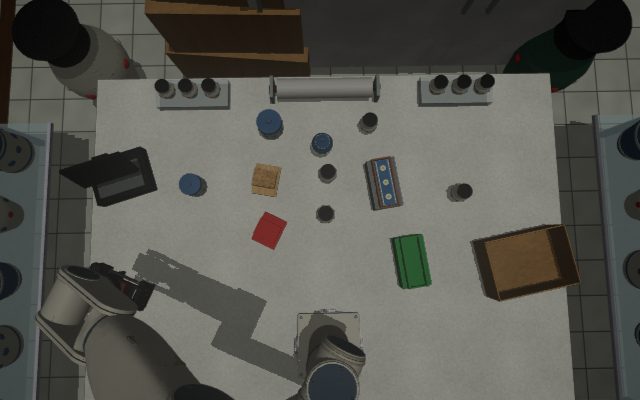

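The top view shows the wanted pieces and the pieces that could be mistaken for them:
- **Tile:** the blue tile is on the grey riser at (383,183). The green riser at (411,261) is a decoy.
- **Stand:** the cork stand is at (266,180). The red one at (269,230) is a decoy.
- **Bystanders:** vases at (369,122), (327,173), (325,213) and (460,192), the jar at (321,144), and canisters at (269,123) and (192,184).

I choose the grey riser and the cork stand, and will check both in a close crop.

```bash
cat > h.py <<'E'
from station import *
import cv2,numpy as np
from scipy.spatial.transform import Rotation as R
def rot(q): return R.from_quat([q[1],q[2],q[3],q[0]])
def quat(r):
    q=r.as_quat(); return [q[3],q[0],q[1],q[2]]
def down(yaw,pitch=0):
    """tool z down, tool x along yaw; pitch tilts fingers towards +tool-x"""
    x=np.array([np.cos(yaw),np.sin(yaw),0]); z=np.array([0,0,-1.])
    M=np.column_stack([x,np.cross(z,x),z])
    return R.from_matrix(M)*R.from_euler('y',pitch)
def camT(n):
    c=camera_info(n)
    if n!="wrist": return c["intrinsics"],np.array(c["T"])
    T=np.eye(4);T[:3,:3]=rot(get_ee_rot()).as_matrix();T[:3,3]=get_tcp_pos()
    return c["intrinsics"],T@c["tool_from_camera"]
def cast(KT,uv,z):
    K,T=KT; uv=np.atleast_2d(uv).astype(float)
    d=np.column_stack([(uv[:,0]-K[0,2])/K[0,0],-(uv[:,1]-K[1,2])/K[1,1],-np.ones(len(uv))])@T[:3,:3].T
    o=T[:3,3]; return o+d*((z-o[2])/d[:,2])[:,None]
E
python3 - <<'E'
from h import *
a=cv2.imread("pics/top0.png");b=cv2.imread("pics/scene0.png")
f=lambda i,x,y,w,h:cv2.resize(i[y:y+h,x:x+w],(400,400),interpolation=cv2.INTER_CUBIC)
cv2.imwrite("pics/crop.png",np.vstack([np.hstack([f(a,350,150,70,70),f(b,200,180,80,80)])]))
KT=camT("top");
for n,uv,z in [("tile",(384,183),.081),("front?",(393,208),.07),("back?",(375,157),.08),("cork",(266,180),.06),("vA",(369,122),.085),("vB",(327,173),.085),("vE",(325,213),.085),("vG",(460,192),.085),("jar",(321,144),.11),("canD",(269,123),.1),("canF",(192,184),.09),("red",(269,230),.06)]:
    print(n,cast(KT,uv,z).round(3)[0])
E
```

```text
tile [ 0.554 -0.199  0.081]
front? [ 0.468 -0.229  0.07 ]
back? [ 0.645 -0.171  0.08 ]
cork [0.573 0.209 0.06 ]
vA [ 0.768 -0.153  0.085]
vB [ 0.591 -0.004  0.085]
vE [0.454 0.005 0.085]
vG [ 0.518 -0.457  0.085]
jar [0.687 0.015 0.11 ]
canD [0.765 0.193 0.1  ]
canF [0.559 0.457 0.09 ]
red [0.399 0.199 0.06 ]
```

View pics/crop.png

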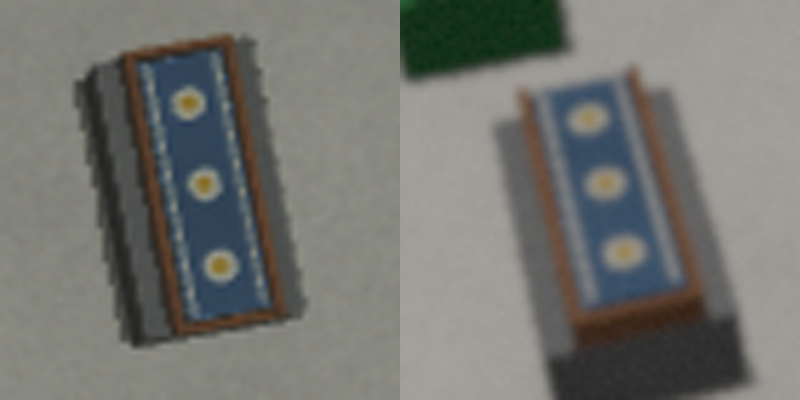

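The crop shows the blue tile with three flowers in the brown tray on the grey riser. The back wall is at the far (+x) end and the open front faces the robot. I'll now look at both places with the wrist camera.

Run:
```python
from h import *
ims=[];np.set_printoptions(precision=4,suppress=True)
for n,p,yaw in(("stand",[.573,.209,.22],0),("tile",[.554,-.199,.22],np.radians(17))):
    move_pose(p,quat(down(yaw))); wait(.3)
    K,T=camT("wrist"); im=read_camera("wrist"); np.savez(f"{n}.npz",K=K,T=T,im=im)
    ims.append(im[:,:,::-1]); print(n,get_time(),get_tcp_pos(),get_joint_pos())
cv2.imwrite("pics/w.png",cv2.resize(np.vstack([i[40:340,120:520] for i in ims]),None,fx=1,fy=1))
```

```text
stand 2.2083 [0.5729 0.2094 0.22  ] [0.3309 0.4041 1.6667 0.     1.0708 1.9009]
tile 4.0667 [ 0.5542 -0.1985  0.22  ] [-0.3641  0.3733  1.7146  0.      1.0537  0.9091]
```

View pics/w.png

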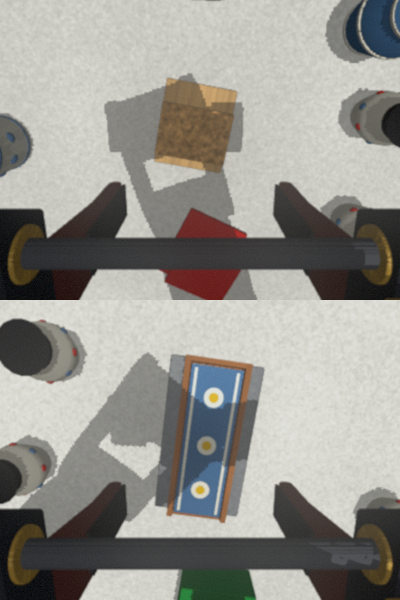

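Run:
```python
from h import *
np.set_printoptions(precision=4,suppress=True)
d=np.load("tile.npz"); KT=(d["K"],d["T"]); hsv=cv2.cvtColor(d["im"],cv2.COLOR_RGB2HSV)
m=cv2.inRange(hsv,(95,90,20),(130,255,255)); m[330:]=0
m=cv2.morphologyEx(m,cv2.MORPH_CLOSE,np.ones((17,17)))
c=[x for x in cv2.findContours(m,0,2)[0] if cv2.pointPolygonTest(x,(325,180),True)>-15]
c=max(c,key=cv2.contourArea); P=cast(KT,c[:,0],.081)[:,:2]
print(cv2.boundingRect(c),cv2.minAreaRect((P*1000).astype(np.float32)))
d=np.load("stand.npz"); im=d["im"]; hsv=cv2.cvtColor(im,cv2.COLOR_RGB2HSV)
m=cv2.inRange(hsv,(8,70,20),(25,255,255)); m[230:]=0; m=cv2.morphologyEx(m,cv2.MORPH_CLOSE,np.ones((5,5)))
c=max(cv2.findContours(m,0,2)[0],key=cv2.contourArea); print(cv2.boundingRect(c),cv2.minAreaRect(c))
cr=im[105:225,260:370,::-1]; cr=cv2.resize(np.clip(cr*1.5,0,255).astype(np.uint8),None,fx=5,fy=5,interpolation=cv2.INTER_CUBIC)
cv2.imwrite("pics/cork.png",cr)
```

```text
(294, 105, 69, 152) ((558.400146484375, -205.11456298828125), (158.2646026611328, 51.24222183227539), 9.188858985900879)
(275, 118, 82, 95) ((314.5606384277344, 165.6847381591797), (71.8375473022461, 83.99931335449219), 10.885526657104492)
```

View pics/cork.png

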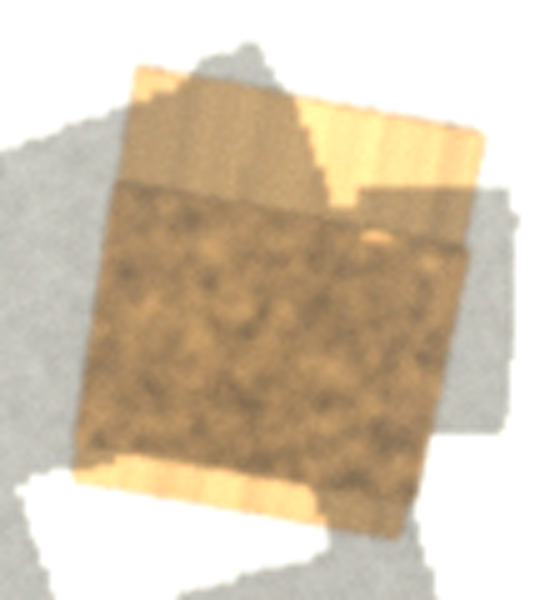

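The crop gives the cork top's corners at about (115,182), (470,243), (413,503) and (80,455), with the lighter wooden foot showing above and below. I'll cast these and check them against 60 x 80 mm.

Run:
```python
from h import *
np.set_printoptions(precision=4,suppress=True)
d=np.load("stand.npz"); KT=(d["K"],d["T"])
c=lambda a,z:cast(KT,np.array(a)/5+[260,105],z)[:,:2]
P=c([(115,182),(470,243),(413,503),(80,455)],.06); print(P,P.mean(0),np.linalg.norm(P-np.roll(P,1,0),axis=1))
v=P[0]+P[1]-P[2]-P[3]; w=P[0]+P[3]-P[1]-P[2]; print(np.degrees(np.arctan2(v[1],v[0])),np.degrees(np.arctan2(-w[0],w[1])))
Q=c([(135,65),(485,130),(400,540),(73,480)],.008); print(Q,Q.mean(0),np.linalg.norm(Q-np.roll(Q,1,0),axis=1))
```

```text
[[0.6191 0.2485]
 [0.6059 0.1708]
 [0.5464 0.1822]
 [0.5578 0.2583]] [0.5823 0.215 ] [0.0621 0.0787 0.0606 0.077 ]
-9.95644965828342 -9.072968295215563
[[0.6441 0.249 ]
 [0.6284 0.1618]
 [0.5208 0.1811]
 [0.5375 0.2684]] [0.5827 0.2151] [0.1083 0.0886 0.1094 0.0889]
```

Measured sizes match: the cork comes out at 61 x 78 mm, the foot at 109 x 89 mm and the tile at 158 x 51 mm. The stand centre is (0.5825, 0.215) with yaw -9.7°. The tile centre is (0.558, -0.205) with yaw 9.2°. Next I'll press and drag.

Run:
```python
from h import *
np.set_printoptions(precision=4,suppress=True)
yaw=np.radians(9.2); u=np.array([np.cos(yaw),np.sin(yaw),0]); c=np.array([.5584,-.2051,0])
command_gripper(0)
move_pose(c+[0,0,.105],quat(down(yaw)))
f0=np.array(get_ft_force())
print(movel(c+[0,0,.070],v=.02,until_force=5)); p=np.array(get_tcp_pos()); print(p,get_ft_force()-f0,get_time())
for s in (.02,.04,.062):
    movel(p-u*s,v=.04); print(get_tcp_pos(),get_ft_force()-f0)
wait(.3); print(get_ft_force()-f0)
movel(np.array(get_tcp_pos())+[0,0,.02],v=.05)
move_pose(c-u*.05+[0,0,.22],quat(down(yaw))); wait(.3)
K,T=camT("wrist"); im=read_camera("wrist"); np.savez("tile2.npz",K=K,T=T,im=im)
cv2.imwrite("pics/slid.png",im[40:340,120:520,::-1]);print(get_time())
hsv=cv2.cvtColor(im,cv2.COLOR_RGB2HSV)
m=cv2.inRange(hsv,(95,90,20),(130,255,255)); m[330:]=0
m=cv2.morphologyEx(m,cv2.MORPH_CLOSE,np.ones((17,17)))
for x in cv2.findContours(m,0,2)[0]:
    if cv2.contourArea(x)>2000: print(cv2.boundingRect(x),cv2.minAreaRect((cast((K,T),x[:,0],.081)[:,:2]*1000).astype(np.float32)))
```

```text
True
[ 0.5584 -0.2051  0.0814] [-0.2479 -0.2818  4.9577] 7.075
[ 0.538  -0.2083  0.0814] [-1.9302 -0.6391  3.4062]
[ 0.5183 -0.2115  0.0814] [-1.4502  0.2736  2.3035]
[ 0.4967 -0.215   0.0814] [-1.1066 -0.4994  2.8791]
[-1.2965 -0.5152  2.2774]
10.8167
(293, 107, 53, 139) ((515.8464965820312, -212.19395446777344), (146.61373901367188, 51.301239013671875), 9.597455978393555)
```

View pics/slid.png

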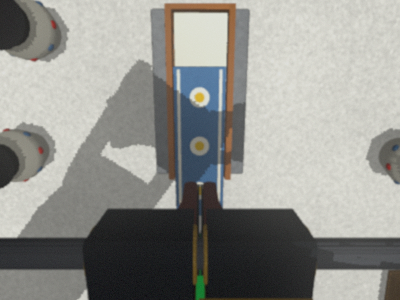

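The picture shows the tile slid forward, with its rear edge at row 67 of the crop and the white tile exposed behind it. It has moved about 50 mm, so I'll nudge it another 11 mm, then open and grip.

Run:
```python
from h import *
np.set_printoptions(precision=4,suppress=True)
yaw=np.radians(9.2); u=np.array([np.cos(yaw),np.sin(yaw),0]); c=np.array([.5095,-.213,0])
move_pose(c+u*.01+[0,0,.1],quat(down(yaw)))
f0=np.array(get_ft_force())
print(movel(c+u*.01+[0,0,.070],v=.02,until_force=7)); p=np.array(get_tcp_pos()); print(p,get_ft_force()-f0)
movel(p-u*.012,v=.03); print(get_tcp_pos(),get_ft_force()-f0)
movel(np.array(get_tcp_pos())+[0,0,.03],v=.08)
command_gripper(1)
move_pose(c-u*.06+[0,0,.2],quat(down(yaw))); wait(.3)
K,T=camT("wrist"); im=read_camera("wrist")
cv2.imwrite("pics/slid2.png",im[40:400,120:520,::-1]);print(get_time())
hsv=cv2.cvtColor(im,cv2.COLOR_RGB2HSV)
m=cv2.inRange(hsv,(95,90,20),(130,255,255))
m=cv2.morphologyEx(m,cv2.MORPH_CLOSE,np.ones((17,17)))
for x in cv2.findContours(m,0,2)[0]:
    if cv2.contourArea(x)>2000: print(cv2.boundingRect(x),cv2.minAreaRect((cast((K,T),x[:,0],.081)[:,:2]*1000).astype(np.float32)))
```

```text
True
[ 0.5193 -0.2113  0.0814] [-0.9723  0.4308  6.4556]
[ 0.5068 -0.2133  0.0814] [-0.6594 -0.1962  5.3967]
15.6
(470, 334, 170, 66) ((286.2740173339844, -537.4849243164062), (92.82952117919922, 205.19989013671875), 9.195099830627441)
(0, 252, 288, 148) ((256.5285339355469, -38.225128173828125), (193.6630859375, 347.94134521484375), 9.195093154907227)
(290, 51, 60, 171) ((497.78326416015625, -214.09010314941406), (157.8550567626953, 52.0677490234375), 8.52785873413086)
```

View pics/slid2.png

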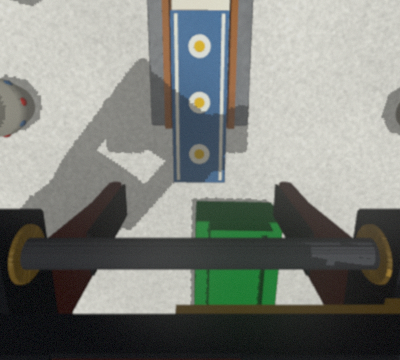

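The tile centre is now (0.498, -0.214), which puts the overhang at about 54 mm, and the picture shows it straight with its front edge at row 182. Next I'll grip the overhanging end by its long edges and lift.

Run:
```python
from h import *
np.set_printoptions(precision=4,suppress=True)
yaw=np.radians(9.0); u=np.array([np.cos(yaw),np.sin(yaw),0]); c=np.array([.4978,-.2141,0])
g=c-u*.048
move_pose(g+[0,0,.13],quat(down(yaw)))
movel(g+[0,0,.059],v=.06); command_gripper(0); print(get_grip_width(),get_finger_force(),get_time())
movel(g+[0,0,.075],v=.04); print(get_grip_width(),get_ft_force())
movel(g+[0,0,.18],v=.1); wait(.2)
K,T=camT("wrist"); im=read_camera("wrist"); np.savez("held.npz",K=K,T=T,im=im)
s=read_camera("scene")
print(get_grip_width(),get_finger_force(),get_ft_force(),get_time())
a=im[0:400,120:520,::-1]; b=cv2.resize(s[140:300,170:330,::-1],(400,400),interpolation=cv2.INTER_CUBIC)
cv2.imwrite("pics/held.png",np.hstack([a,b]))
```

```text
0.5867471100047432 29.993726313114166 17.975
0.5899417948834472 [ 0.1172 -0.1214 -1.5811]
0.5877723569577596 29.993480443954468 [ 0.4192  0.5976 -1.8504] 20.025
```

View pics/held.png

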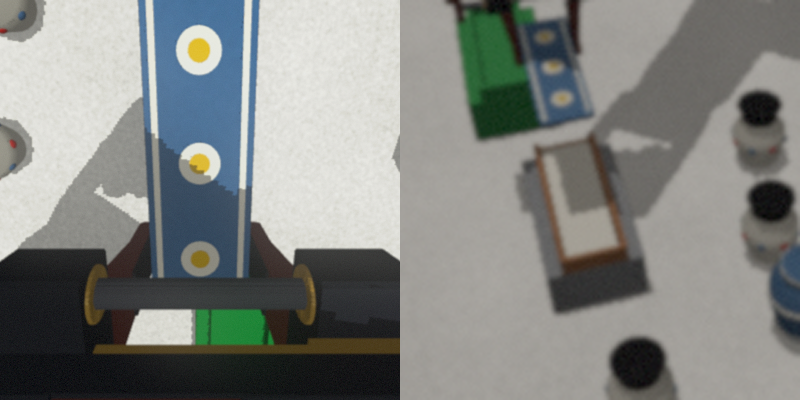

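The picture shows the tile held by its front end at column 200, with the white tiles still in the tray. I'll check the pitch from the apparent width along the tile.

Run:
```python
from h import *
np.set_printoptions(precision=4,suppress=True)
d=np.load("held.npz"); KT=(d["K"],d["T"]); im=d["im"]; hsv=cv2.cvtColor(im,cv2.COLOR_RGB2HSV)
m=cv2.inRange(hsv,(95,90,20),(130,255,255)); cam=KT[1][:3,3]; z=.18+.019+.003
pts=[]
for r in range(5,215,15):
    x=np.flatnonzero(m[r,230:400])+230; x=[x[0]-.5,x[-1]+.5]
    P=cast(KT,[(x[0],r),(x[1],r)],z); w=np.linalg.norm(P[1]-P[0]); s=.052/w
    Q=cam+(P.mean(0)-cam)*s; pts.append(Q)
pts=np.array(pts); g=np.array([.4978,-.2141]); h=np.hypot(*(pts[:,:2]-(g-.048*np.array([.988,.156]))).T)
print(np.c_[h,pts[:,2]]); k=np.polyfit(h,pts[:,2],1); print(k)
```

```text
[[0.1162 0.1987]
 [0.1106 0.1979]
 [0.1048 0.1971]
 [0.0983 0.1988]
 [0.0922 0.198 ]
 [0.0859 0.1972]
 [0.0793 0.1977]
 [0.0725 0.1981]
 [0.0657 0.1986]
 [0.0585 0.1964]
 [0.0509 0.1941]
 [0.0436 0.196 ]
 [0.0359 0.1965]
 [0.022  0.1736]]
[0.1352 0.1856]
```

Excluding the last, occluded row, the tile is level within about 0.03 rad. Now I'll carry it over and lay it down.

Run:
```python
from h import *
np.set_printoptions(precision=4,suppress=True)
yaw=np.radians(-9.7); u=np.array([np.cos(yaw),np.sin(yaw),0]); s=np.array([.5825,.215,0])
g=s-u*.048; q=quat(down(yaw))
move_pose(g+[0,0,.18],q); print(get_tcp_pos(),get_grip_width(),get_time())
movel(g+[0,0,.052],v=.08); wait(.2)
f0=np.array(get_ft_force())
print(movel(g+[0,0,.041],v=.01,until_force=2.5),get_tcp_pos(),get_ft_force()-f0,get_grip_width(),get_time())
K,T=camT("wrist"); im=read_camera("wrist"); sc=read_camera("scene")
cv2.imwrite("pics/lay.png",np.hstack([im[0:400,120:520,::-1],cv2.resize(sc[150:270,340:460,::-1],(400,400),interpolation=cv2.INTER_CUBIC)]))
```

```text
[0.5353 0.2223 0.18  ] 0.586762984781024 21.6833
True [0.5351 0.2231 0.0439] [0.0051 0.3387 5.9974] 0.5866283236028782 24.4167
```

View pics/lay.png

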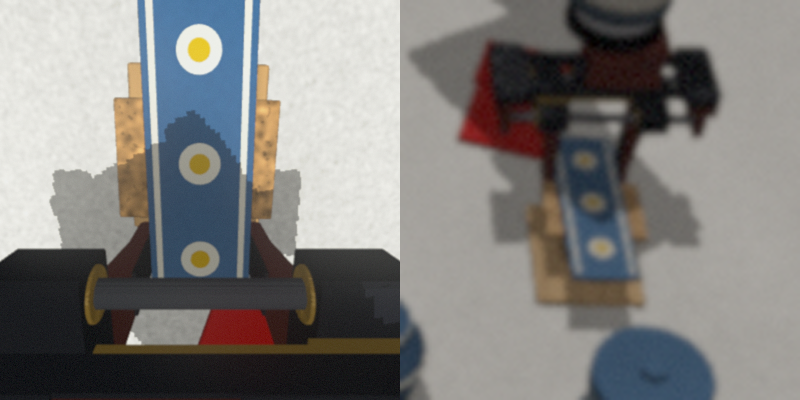

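The tile touches at the predicted height (z = 0.0439). Its middle flower (row 163) sits close to mid-cork (rows 97–217). I'll release, retreat upward and check.

Run:
```python
from h import *
np.set_printoptions(precision=4,suppress=True)
command_gripper(1); wait(.2)
p=np.array(get_tcp_pos()); movel(p+[0,0,.19],v=.1); wait(.3)
K,T=camT("wrist"); im=read_camera("wrist"); print(get_time())
hsv=cv2.cvtColor(im,cv2.COLOR_RGB2HSV)
m=cv2.inRange(hsv,(95,90,20),(130,255,255)); m=cv2.morphologyEx(m,cv2.MORPH_CLOSE,np.ones((17,17)))
for x in cv2.findContours(m,0,2)[0]:
    if cv2.contourArea(x)>2000: print(cv2.boundingRect(x),cv2.minAreaRect((cast((K,T),x[:,0],.066)[:,:2]*1000).astype(np.float32)))
cv2.imwrite("pics/final.png",im[:,120:520,::-1])
```

```text
27.85
(490, 331, 150, 69) ((194.05068969726562, -68.22539520263672), (119.99247741699219, 201.91452026367188), 5.764016151428223)
(0, 252, 283, 148) ((378.45269775390625, 504.84613037109375), (400.44525146484375, 227.0641326904297), 80.0914077758789)
(62, 164, 90, 65) ((560.3717041015625, 468.498291015625), (75.55426025390625, 104.25701141357422), 0.334830641746521)
(295, 61, 48, 146) ((582.7669677734375, 213.70538330078125), (50.25434494018555, 157.37771606445312), 81.2042465209961)
```

View pics/final.png

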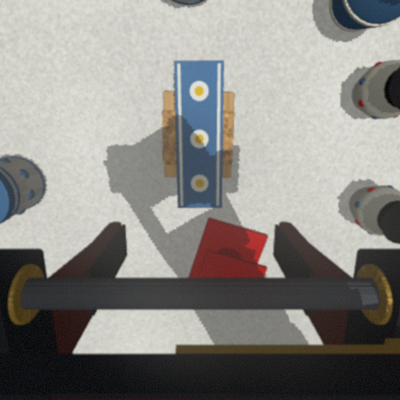

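The tile lies flat on the cork with even overhangs. Its centre is (0.5828, 0.2137), about 1 mm from the stand's measured centre, and its yaw is -8.8°.

```bash
python3 -c "
from station import *
print(job_done())"
```

```text
the job is handed in; nothing more can be done
None
```

I laid the blue tile flat and face up on the cork stand, about 1 mm off the measured centre and 1° off its axis, saw no other piece disturbed in the pictures, and handed the job in at about 28 s; no verdict was returned.

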